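# Slide the lint screen's grip tab out over the drawer unit's edge

## Task

The dryer's lint screen lies flat on top of the low white drawer unit, too thin to get hold of. With the fingertips, push it along the top towards the drawer-front edge until its narrow grip tab, all of it and no more, sticks out over that edge, with the tab pointing straight out, so that the next person can take it by the tab. Nothing is to be pinched, lifted or tipped, and everything that stands or lies around stays where it is.

Things in the scene. Friction and masses are not known exactly. Their poses are not given: they have to be found in the camera images.
- lint_screen: Dryer lint screen, flat, 8 mm thick, about 130 g: grey plastic frame with steel mesh, 150 x 110 mm, and a narrower ribbed grip tab (40 mm long, 60 mm wide) in the middle of one short end; 190 mm long in all. Origin: underside, half-way along the 190 mm, on the middle line. x: along it towards the tab; z up. The tab starts pointing within 20 degrees of straight at the drawer-front edge, not yet over it.
- tab_end (a point): Middle of the outer end of the lint screen's tab, at half its thickness: 95 mm from the screen's origin along its x. Axes as the screen's. The screen slides freely on the smooth top and stops when no longer pushed.
- back_edge (a point): Middle of the lint screen's straight 110 mm wide back end, opposite the tab, at half its thickness: 95 mm from the screen's origin along its -x. Axes as the screen's.
- unit: Low white plastic drawer unit, fixed, 360 mm deep, 460 mm wide, 150 mm high, smooth flat top. Origin: centre of its underside; x points to its drawer-front side, away from the robot, z up. The two side borders of the top have a lip 6 mm wide and high, front and back have none. The other things on the top keep more than 125 mm to either side of its middle line.
- unit_edge (a point): Middle of the upper drawer-front edge of the unit, at the height of the top: 180 mm from the unit's origin along its x. x is level and points out square over the edge, y runs along the edge, z up.
- jar: Glass jar with a metal screw lid, 68 mm across, 82 mm tall, near a front corner of the unit's top. Leave alone. Origin: centre of its underside.
- door_stopper: Chrome door stopper, a squat turned post with a rubber ring, 50 mm across, 48 mm tall, near the other front corner of the unit's top. Leave alone. Origin: centre of its underside.
- scraper: Blue silicone scraper lying flat, about 155 mm long, 52 mm wide at the blade, 12 mm high, beside one side border of the unit's top, towards the back. Leave alone. Origin: underside, near its middle; x runs from handle to blade.
- peg_clip: Folded aluminium peg clip lying flat, about 80 mm long, 25 mm wide, 12 mm high, beside the other side border of the unit's top, towards the back. Leave alone. Origin: centre of its underside; x along it.
- dosing_cup: Small grey plastic dosing cup, 42 mm across, 34 mm tall, beside a side border of the unit's top, about half-way between back and front. Leave alone. Origin: centre of its underside.
- wood_peg: Wooden clothes peg lying on its side, 66 mm long, about 16 mm wide, 11 mm high, beside the other side border of the unit's top, about half-way between back and front. Leave alone. Origin: centre of its underside; x along it.
There are look-alikes about, which are no part of the job. Of the things like the lint_screen, leave any that is red; of the rest the larger one is meant.

How it is judged:
At the end, for the whole second after the job is handed in: The end of the tab stands 40 mm (within 8 mm) out past the drawer-front edge, so the whole tab and nothing more overhangs; the screen lies flat on the top, square to the edge within 0.17 rad (about 10 degrees), the tab between the unit's sides (within 150 mm of the middle), and at rest (x of tab_end in the frame of unit_edge between 0.032 and 0.048 m and y of tab_end in the frame of unit_edge between -0.15 and 0.15 m and z of tab_end in the frame of unit_edge between -0.001 and 0.009 m and angle between the x axis of lint_screen and the x axis of unit_edge, either way round below 0.17 rad and angle between lint_screen's own z axis and vertical below 0.05 rad and linear speed of lint_screen below 0.01 m/s and angular speed of lint_screen below 0.05 rad/s); the robot touches nothing.
It fails at once if the lint screen is lifted off the top, tipped or dropped (its underside more than 12 mm off the top, or tilted by more than 0.15 rad) (z of lint_screen in the frame of unit_edge above 0.012 m or z of lint_screen in the frame of unit_edge below -0.012 m or angle between lint_screen's own z axis and vertical above 0.15 rad).
It fails at once if something else on the unit or counter is shifted (by more than 20 mm) or tipped (distance of any of jar, door_stopper, scraper, peg_clip, dosing_cup, wood_peg from where it was at the start of the episode above 0.02 m or angle between any of jar, door_stopper, scraper, peg_clip, dosing_cup, wood_peg's own z axis and vertical above 0.3 rad).
It also fails if it takes over 43 s, if anything falls off the work surface, if the arm or the gripper's body presses on something with over 40 N, if the wrist force passes 120 N, or if a joint passes its speed limit or range.

## Robot

A 6-joint arm with a two-finger parallel gripper is mounted at the origin on the work surface. World frame = base frame: x ahead of the robot, y to its left, z up, the work surface at z = 0. Lengths are in m, angles in rad, forces in N, time in s.
With the tool pointing down it reaches from about 0.425 to 0.95 m from the base axis. Payload 3.5 kg.
Tool frame: the origin (TCP) lies midway between the tips of the shut fingers; the grasp point (between the pads) lies 19 mm behind it (ctrl.pinch_z is the distance from the TCP to the grasp point, in m); z points along the fingers, y is the line along which they close (so a half turn about z gives the same grasp; the last joint's range is limited). The gripper opens to 85 mm and grips with 20 to 120 N. Pads are 22 mm wide; open, the fingers measure 114 mm over their backs; the gripper's body (76 mm by 85 mm) begins 54 mm behind the grasp point. The pads swing forward as they close: fully open they stand 13 mm farther back than shut.
Start: joints at [-0.15, 0.286, 1.577, -0, 1.279, -0.15], TCP at [0.675, 0, 0.196] pointing down, gripper open.
Joint ranges: [-2.77, 2.77], [-0.9, 2.22], [0.21, 2.48], [-1.53, 4.67], [0.24, 2.81], [-2.84, 2.84]. Speed limits (rad/s): [2.79, 2.79, 3.14, 3.14, 3.14, 3.14].

## Interface

Orientations are given as a unit quaternion [x, y, z, w].
In Python, from plant import get_state, viewer, sign_off, ctrl gives the robot as it stands. The module is installed in compiled form; this text tells all that it offers.
- The arm moves only by the shell command python3 -m handwheel 'ROWS' [FORCE]. ROWS is JSON, a list that holds one entry, the list of rows, each a list of 5 numbers: the finger opening in m, from 0 to 0.0854, then the shift along the tool's x, y, z in m, then the turn about the tool's z in degrees. In form: [[[claw, x, y, z, spin], ...]]. A call has 1 to 12 rows; each row shifts and turns the commanded pose from where the row before left it, along the tool's axes as they then stand; what a row does not reach is not made up. A row lasts 1/12 s, in which the tool goes at most 41.7 mm and 7.16 degrees, less where a joint would pass 70% of its speed; a pose out of reach is approached as far as the arm can. A call is refused whole if a number of a shift passes 0.0417 or a number of a turn 7.16, either way. A call with a gripper value outside its range is refused whole. The fingers move at their own pace and stop on an object; FORCE is the grip in N (left out, the last holds). Time passes only in rows, so rows that do not move let the fingers close. It gives the time, the measured TCP pose, the force, the opening and the grip force at its end, in the units of the state.
- get_state(): the state, without advancing time (a new reading comes with each control period).
- viewer.read_camera(name): name is "scene" or "side" or "wrist"; returns the picture (400x640x3 uint8, blue, green, red); there is no depth.
- viewer.camera_params(name): a dict with "fov_y" (degrees; the focal length in pixels is half the picture's height over the tangent of half this angle, whatever the lens; pixels are square), "cx", "cy" (the principal point, pixels), "k1" (the pictures are not rectified: a ray, as slopes to the right and down, at radius r is drawn at 1 + k1 r^2 times it, then the intrinsics apply), "xyz" and "attitude" of the camera in the world; the wrist camera has in their place "hand_eye" (4x4, takes a point from camera to tool coordinates, whose origin is the TCP and whose axes are the flange's). Camera axes: x right, y up, looking along -z (the intrinsics and any distortion apply to the point x, -y, -z); pixel columns grow to the right and rows downward; lengths in m; the calibration is good to about 2 mm. A picture is of the moment at which its call begins: read the wrist's pose just before it. camera_params takes no time and is no camera call.
- sign_off(): hands the job in; it is judged then, once.
Trained networks look in the newest picture that a camera, given by its name, has taken for a name from the list of things; names that differ only in an ending like _2 or _b are one class to them, and where a whole thing is asked for, a point or a joint stands for the part that bears it (a point fixed in the world has none). Each returns a list of dicts, best first, with "confidence" (0 to 1); they miss things now and then, are a little off and sometimes report something else, mostly with a low value. They report only what shows in the picture. A call takes as long as a camera call. They do not tell look-alikes from the thing itself.
- viewer.look_for(camera, name): "extent" ([left, top, width, height] as shares, 0 to 1, of the picture: columns of its width, rows of its height, round what is visible of it).
- viewer.outline_of(camera, name): "mask" (400x640 bool, what is visible of it) and "extent" ([left, top, width, height] as shares, 0 to 1, of the picture: columns of its width, rows of its height, round what is visible of it).
- viewer.pinpoint(camera, name): "xy" ([column, row] as shares, 0 to 1, of the picture: columns of its width, rows of its height: a listed point, or the origin of a listed thing).
The state is a dict: "time": time; "qpos": joint angles; "dq": joint speeds; "joint_efforts": joint torques, N m; "eef_pos": TCP position; "tcp_rot": TCP orientation; "contact_force": force on the tool from outside, world axes, zero at the start; "wrist_torque": the same for the moment, N m; "opening": opening from 0.0 (shut) to 1.0 (fully open); "finger_force": force on a finger pad.
Only numpy, scipy, OpenCV 4.12 (cv2) and the standard library are available. Lean on these libraries where they do the work, as an engineer would, in place of code of your own. Each camera call takes 0.05 s, during which the arm holds its last target. There are 200 camera calls.

## Working session

There is one attempt and no reset: what is moved stays moved. The work goes in short steps, Python scripts to look and compute and a shell command to move; the robot and the scene stay as the last step left them, time stands still between calls to the robot, and variables do not carry over. Pictures are saved under pics/ and viewed, at most 10 in all, crops included, and the job is handed in when it is done.

```bash
mkdir -p pics; cat > h.py <<'E'
import numpy as np, cv2
from scipy.spatial.transform import Rotation as R
from plant import get_state, viewer, ctrl
def cam(n):
    p=viewer.camera_params(n); f=200/np.tan(np.radians(p["fov_y"])/2)
    if "hand_eye" in p:
        s=get_state(); T=np.eye(4); T[:3,:3]=R.from_quat(s["tcp_rot"]).as_matrix(); T[:3,3]=s["eef_pos"]
        T=T@np.array(p["hand_eye"])
    else:
        T=np.eye(4); a=np.array(p["attitude"]); T[:3,:3]=R.from_quat(a).as_matrix() if a.size==4 else a.reshape(3,3); T[:3,3]=p["xyz"]
    return f,p["cx"],p["cy"],p["k1"],T
def ray(c,uv,z):
    f,cx,cy,k,T=c; d=(np.array(uv,float)-[cx,cy])/f; m=d.copy()
    for _ in range(20): m=d/(1+k*(m**2).sum(-1,keepdims=True))
    v=np.stack([m[...,0],-m[...,1],-np.ones(m.shape[:-1])],-1)@T[:3,:3].T; o=T[:3,3]
    return o+v*((z-o[2])/v[...,2])[...,None]
def proj(c,P):
    f,cx,cy,k,T=c; q=(np.array(P,float)-T[:3,3])@T[:3,:3]; m=np.stack([q[...,0],-q[...,1]],-1)/-q[...,2:]
    return m*(1+k*(m**2).sum(-1,keepdims=True))*f+[cx,cy]
E
python3 - <<'E'
from h import *
for n in("scene","side","wrist"):
    print(n,viewer.camera_params(n))
    cv2.imwrite(f"pics/{n}0.png",viewer.read_camera(n))
    c=cam(n)
    for t in("lint_screen","unit"):
        for d in viewer.look_for(n,t): e=np.array(d["extent"])*[640,400,640,400]; print(t,e.round(),d["confidence"])
    for t in("tab_end","back_edge","unit_edge","lint_screen"):
        for d in viewer.pinpoint(n,t): u=np.array(d["xy"])*[640,400]; print(t,u.round(1),d["confidence"],ray(c,u,.15).round(3))
print(get_state())
E
```

```text
scene {'fov_y': 53.975294952323964, 'cx': 317.29082496536523, 'cy': 202.87769295289092, 'k1': 0.0009002895836533364, 'xyz': array([1.02976957, 0.43560587, 0.99053212]), 'attitude': array([0.12424588, 0.26242555, 0.87220172, 0.39364954])}
lint_screen [252. 157.  70.  60.] 0.9
lint_screen [330. 302.  81.  81.] 0.77
lint_screen [397. 241.  47.  49.] 0.76
unit [193. 120. 213. 176.] 0.71
tab_end [336.  314.5] 0.85 [0.793 0.294 0.15 ]
tab_end [397.  242.1] 0.81 [0.559 0.291 0.15 ]
tab_end [260.  212.3] 0.65 [ 0.72  -0.018  0.15 ]
back_edge [305.3 172.3] 0.69 [ 0.548 -0.018  0.15 ]
back_edge [396.9 363.5] 0.63 [0.789 0.45  0.15 ]
back_edge [431.4 279.9] 0.56 [0.588 0.406 0.15 ]
back_edge [368.1 195.4] 0.2 [0.496 0.155 0.15 ]
unit_edge [242.5 211.2] 0.83 [ 0.747 -0.053  0.15 ]
unit_edge [260.4 212.6] 0.36 [ 0.72  -0.016  0.15 ]
lint_screen [412.7 263.4] 0.95 [0.582 0.351 0.15 ]
lint_screen [365.8 339.7] 0.86 [0.793 0.374 0.15 ]
lint_screen [282.6 191. ] 0.68 [ 0.634 -0.021  0.15 ]
side {'fov_y': 51.13269664765885, 'cx': 325.48554770634826, 'cy': 198.03585529929202, 'k1': -0.09693159659267675
[... 1492 characters left out ...]
.49980173e-01,  2.86291291e-01,  1.57668626e+00, -1.19136940e-06,
        1.27860257e+00, -1.49987877e-01]), 'dq': array([ 6.62601974e-05,  7.72209672e-04, -8.07848200e-04,  2.14885894e-03,
       -2.61019622e-04, -3.59170176e-04]), 'joint_efforts': array([-8.04984611e-04, -4.05974329e+01, -2.92947811e+01, -2.11573029e-04,
        6.14271212e-04, -4.41740212e-06]), 'eef_pos': array([6.74991744e-01, 4.38946182e-05, 1.95738128e-01]), 'tcp_rot': array([7.07103936e-01, 7.07109626e-01, 3.25949162e-06, 5.38113265e-06]), 'contact_force': array([-0.94298041,  0.3881088 ,  0.46245904]), 'wrist_torque': array([-0.05480763, -0.03430529, -0.04079471]), 'finger_force': 0.0, 'opening': 1.0003937529847362}
```

```bash
python3 - <<'E'
import cv2
a=cv2.imread("pics/scene0.png");b=cv2.imread("pics/wrist0.png")
cv2.imwrite("pics/scene0c.png",cv2.resize(a[100:400,150:470],None,fx=2,fy=2,interpolation=2))
E
```

```text
(no output)
```

View pics/scene0c.png

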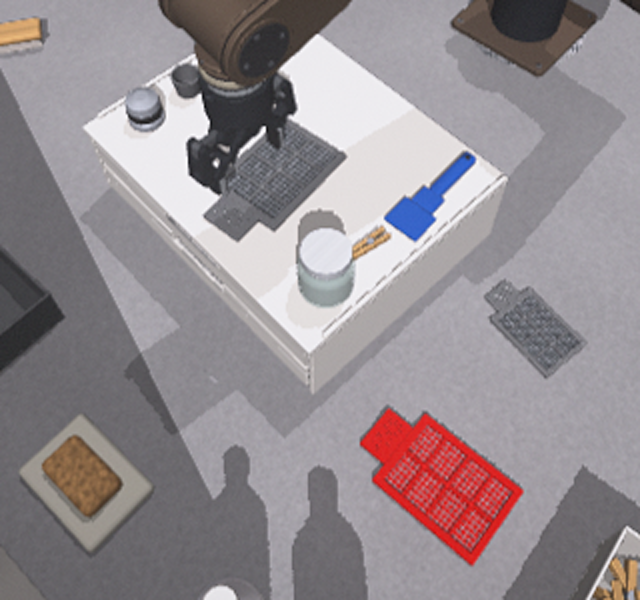

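View pics/wrist0.png

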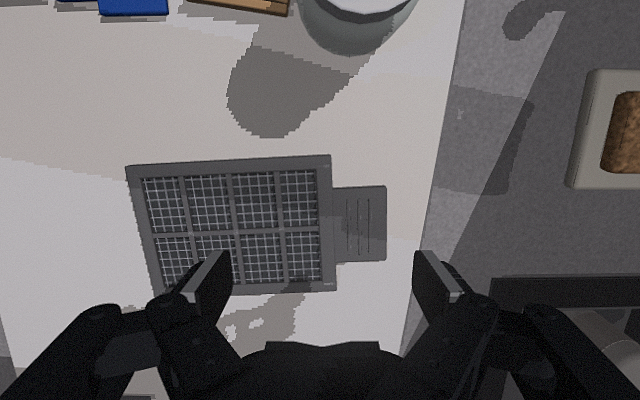

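The scene crop shows three candidates: the large grey screen on the unit at (283,191), a red one at (366,340), and a small grey one on the counter at (413,263). The one on the unit is the larger non-red one, so that's my choice. The wrist view is the close check. It shows the back corner at (127,167), the tab end from (386,186) to (386,261), and the front edge running from (465,0) to (400,355).

```bash
python3 - <<'E'
from h import *
c=cam("wrist")
L=["edge0","edge1","backL","shL","tabL","tabR","shR"]
P=ray(c,np.array([[465,2],[401,350],[127,167],[332,154],[386,186],[386,261],[337,291]],float),.157)
P[:2]=ray(c,np.array([[465,2],[401,350]],float),.15)
for l,p in zip(L,P): print(l,p.round(4))
d=lambda a,b:np.linalg.norm(P[a]-P[b])
print("tabw",d(4,5),"len",d(2,3),"shw",d(3,6))
e=P[0]-P[1]; print("edge normal yaw",np.degrees(np.arctan2(e[1],e[0]))-90)
t=P[4]-P[5]; print("screen yaw tab",np.degrees(np.arctan2(t[1],t[0]))-90)
t=P[3]-P[6]; print("sh",np.degrees(np.arctan2(t[1],t[0]))-90)
t=P[3]-P[2]; print("side",np.degrees(np.arctan2(t[1],t[0])))
# other things
for n,z in(("jar",.15),("door_stopper",.15),("dosing_cup",.15),("wood_peg",.15),("scraper",.15),("peg_clip",.15)):
  for k in("scene","side"):
    if k=="scene" and n=="jar": [viewer.read_camera(x) for x in("scene","side")]
    for q in viewer.pinpoint(k,n)[:2]: print(n,k,ray(cam(k),np.array(q["xy"])*[640,400],z).round(3),q["confidence"])
E
```

```text
edge0 [0.768  0.1399 0.15  ]
edge1 [ 0.7456 -0.134   0.15  ]
backL [0.5341 0.0327 0.157 ]
shL [0.682  0.0417 0.157 ]
tabL [0.7215 0.0185 0.157 ]
tabR [ 0.7251 -0.0419  0.157 ]
shR [ 0.687  -0.0687  0.157 ]
tabw 0.0604752684721454 len 0.1481970650390956 shw 0.11049860921548058
edge normal yaw -4.656577604818509
screen yaw tab 3.381481754004227
sh 2.617588543672369
side 3.459022891433437
jar scene [0.691 0.138 0.15 ] 0.72
jar side [0.69  0.144 0.15 ] 0.62
door_stopper scene [ 0.671 -0.205  0.15 ] 0.94
door_stopper scene [0.624 0.134 0.15 ] 0.37
door_stopper side [ 0.661 -0.222  0.15 ] 0.82
dosing_cup scene [ 0.595 -0.21   0.15 ] 0.64
dosing_cup side [ 0.594 -0.209  0.15 ] 0.73
wood_peg scene [0.612 0.133 0.15 ] 0.45
wood_peg side [0.631 0.145 0.15 ] 0.66
scraper scene [0.5   0.161 0.15 ] 0.75
scraper side [0.504 0.155 0.15 ] 0.69
peg_clip side [ 0.476 -0.201  0.15 ] 0.9
```

Sizes agree with the description: tab 60.5 mm, width 110.5 mm, length 148 mm. The screen is at yaw +3.3° and the edge normal at −4.7°, so it needs about 72 mm of push. I'll use both fingertips, spread 60 mm, on the back edge, starting at about (0.494, -0.019).

```bash
python3 -m handwheel '[[[0.06,-0.004,-0.036,0,0],[0.06,-0.004,-0.036,0,0],[0.06,-0.004,-0.036,0,0],[0.06,-0.004,-0.036,0,0],[0.06,-0.003,-0.037,0,0],[0.06,0,0,0,7],[0.06,0,0,0,7],[0.06,0,0,0,7],[0.06,0,0,0,7],[0.06,0,0,0,7],[0.06,0,0,0,7],[0.06,0,0,0,7]]]'
python3 -m handwheel '[[[0.06,0,0,0,7],[0.06,0,0,0,7],[0.06,0,0,0,7],[0.06,0,0,0,7],[0.06,0,0,0,7],[0.06,0,0,0,7],[0.06,0,0,0,3.7],[0.06,0,0,0,0],[0.06,0,0,0,0],[0.06,0,0,0,0]]]'
python3 - <<'E'
from h import *
cv2.imwrite("pics/w1.png",viewer.read_camera("wrist"));s=get_state()
print(R.from_quat(s["tcp_rot"]).as_matrix().round(3),s["eef_pos"],s["opening"])
print(proj(cam("wrist"),[[.5336,-.0226,.154],[.5304,.0323,.158],[.5368,-.0775,.158]]).round())
E
```

```text
time: 2.75
eef_pos: [0.494, -0.019, 0.196]
tcp_rot: [0.938, 0.347, 0.0, 0.0]
contact_force: [-0.4, -0.5, 0.5]
opening: 0.704
finger_force: 0.0
time: 3.58
eef_pos: [0.494, -0.019, 0.1958]
tcp_rot: [0.999, -0.04, 0.0, 0.0]
contact_force: [0.3, 0.1, 0.3]
opening: 0.706
finger_force: 0.0
[[ 0.997 -0.081  0.   ]
 [-0.081 -0.997 -0.   ]
 [ 0.     0.    -1.   ]] [ 0.49397871 -0.01897196  0.19578506] 0.7042362802675466
[[322. 156.]
 [246. 167.]
 [400. 146.]]
```

View pics/w1.png

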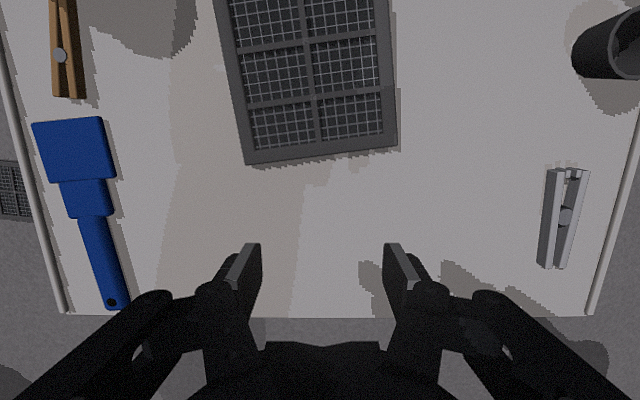

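The view matches the measurement: the back corners at (246,164) and (398,146) fall where predicted, and the fingers are clear behind them. Next I lower and feel for the top.

```bash
python3 -m handwheel '[[[0.06,0,0,0.02,0],[0.06,0,0,0.02,0],[0.06,0,0,0,0],[0.06,0,0,0,0]]]'
python3 -m handwheel '[[[0.06,0,0,0.002,0],[0.06,0,0,0.002,0],[0.06,0,0,0,0]]]'
python3 -m handwheel '[[[0.06,0,0,0.002,0],[0.06,0,0,0,0],[0.06,0,0,0,0]]]'
python3 -m handwheel '[[[0.06,0,0,0.002,0],[0.06,0,0,0,0],[0.06,0,0,0,0]]]'
```

```text
time: 3.97
eef_pos: [0.4931, -0.0187, 0.1548]
tcp_rot: [0.999, -0.041, -0.001, -0.0]
contact_force: [-0.4, -1.4, -0.2]
opening: 0.705
finger_force: 0.0
time: 4.22
eef_pos: [0.4945, -0.0191, 0.1525]
tcp_rot: [0.999, -0.041, 0.001, 0.0]
contact_force: [-0.3, 0.8, -0.2]
opening: 0.699
finger_force: 0.0
time: 4.47
eef_pos: [0.4941, -0.019, 0.1499]
tcp_rot: [0.999, -0.041, 0.0, 0.0]
contact_force: [-0.4, -0.1, 1.2]
opening: 0.703
finger_force: 0.0
time: 4.72
eef_pos: [0.4939, -0.0189, 0.1475]
tcp_rot: [0.999, -0.041, -0.0, -0.0]
contact_force: [-0.3, 0.1, -0.1]
opening: 0.7
finger_force: 0.0
```

```bash
python3 -m handwheel '[[[0.06,0,0,0.002,0],[0.06,0,0,0,0],[0.06,0,0,0,0]]]'
python3 -m handwheel '[[[0.06,0,0,0.002,0],[0.06,0,0,0,0],[0.06,0,0,0,0]]]'
```

```text
time: 4.97
eef_pos: [0.4939, -0.0189, 0.1455]
tcp_rot: [0.999, -0.041, -0.0, -0.0]
contact_force: [-0.2, 0.3, 0.2]
opening: 0.702
finger_force: 0.0
time: 5.22
eef_pos: [0.4939, -0.0189, 0.1435]
tcp_rot: [0.999, -0.041, -0.0, -0.0]
contact_force: [-0.1, -0.4, -0.4]
opening: 0.702
finger_force: 0.0
```

```bash
python3 -m handwheel '[[[0.06,0.010,0,-0.001,0],[0.06,0.005,0,0,0],[0.06,0.005,0,0,0],[0.06,0.005,0,0,0],[0.06,0.005,0,0,0],[0.06,0.005,0,0,0],[0.06,0.005,0,0,0],[0.06,0,0,0,0]]]'
python3 - <<'E'
from h import *
cv2.imwrite("pics/w2.png",viewer.read_camera("wrist"))
E
```

```text
time: 5.88
eef_pos: [0.5348, -0.0224, 0.1448]
tcp_rot: [0.999, -0.041, 0.0, 0.0]
contact_force: [-1.0, -1.2, -0.6]
opening: 0.703
finger_force: 0.0
```

View pics/w2.png

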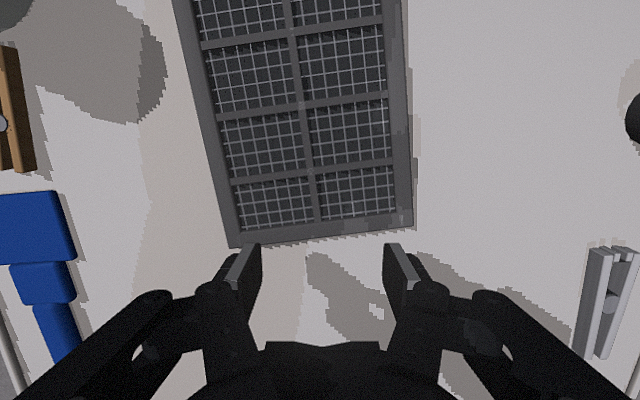

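The left fingertip is just at the back edge near (245,245), and the right one trails it by the angle still to be corrected. I'll carry on pushing.

```bash
python3 -m handwheel '[[[0.06,0.005,0,0,0],[0.06,0.005,0,0,0],[0.06,0.005,0,0,0],[0.06,0.005,0,0,0],[0.06,0.005,0,0,0],[0.06,0.005,0,0,0],[0.06,0.005,0,0,0],[0.06,0,0,0,0]]]'
python3 - <<'E'
from h import *
cv2.imwrite("pics/w3.png",viewer.read_camera("wrist"))
E
```

```text
time: 6.6
eef_pos: [0.5697, -0.0253, 0.1448]
tcp_rot: [0.999, -0.041, 0.0, 0.0]
contact_force: [0.1, 0.1, 0.3]
opening: 0.7
finger_force: 0.0
```

View pics/w3.png

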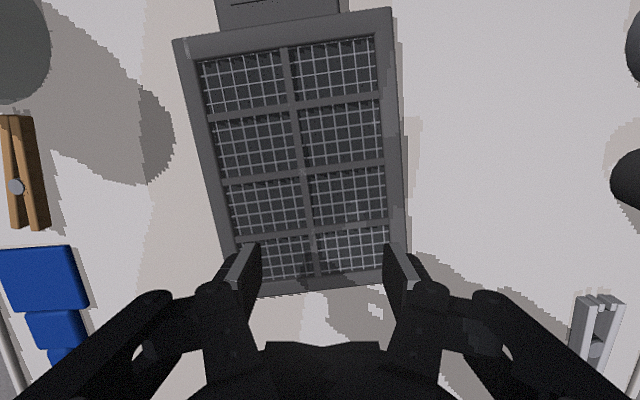

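The fingers slid over the screen: its back edge shows at row ~290, behind the tips. So the spread tips stand higher than I assumed. I'll rise, go back, and feel down to the real top.

```bash
python3 -m handwheel '[[[0.06,0,0,-0.01,0],[0.06,-0.025,0,0,0],[0.06,-0.025,0,0,0],[0.06,-0.02,0,0,0],[0.06,0,0,0.01,0],[0.06,0,0,0.002,0],[0.06,0,0,0,0],[0.06,0,0,0,0]]]'
python3 -m handwheel '[[[0.06,0,0,0.002,0],[0.06,0,0,0,0],[0.06,0,0,0,0]]]'
python3 -m handwheel '[[[0.06,0,0,0.002,0],[0.06,0,0,0,0],[0.06,0,0,0,0]]]'
```

```text
time: 7.32
eef_pos: [0.4995, -0.0195, 0.143]
tcp_rot: [0.999, -0.041, 0.0, 0.0]
contact_force: [-0.2, -0.6, -0.6]
opening: 0.705
finger_force: 0.0
time: 7.57
eef_pos: [0.4993, -0.0195, 0.1407]
tcp_rot: [0.999, -0.041, -0.0, -0.0]
contact_force: [-0.1, -0.6, -0.1]
opening: 0.697
finger_force: 0.0
time: 7.82
eef_pos: [0.4989, -0.0194, 0.1385]
tcp_rot: [0.999, -0.041, -0.0, -0.0]
contact_force: [-0.3, -1.0, -0.5]
opening: 0.704
finger_force: 0.0
```

```bash
python3 -m handwheel '[[[0.06,0,0,0.001,0],[0.06,0,0,0,0],[0.06,0,0,0,0]]]'
python3 -m handwheel '[[[0.06,0,0,0.001,0],[0.06,0,0,0,0],[0.06,0,0,0,0]]]'
python3 - <<'E'
from h import *
cv2.imwrite("pics/w4.png",viewer.read_camera("wrist"));cv2.imwrite("pics/s4.png",viewer.read_camera("side")[100:300,220:520])
E
python3 -c "
import cv2;a=cv2.imread('pics/s4.png');cv2.imwrite('pics/s4b.png',cv2.resize(a,None,fx=2.6,fy=2.6))"
```

```text
time: 8.07
eef_pos: [0.4989, -0.0193, 0.1377]
tcp_rot: [0.999, -0.041, -0.0, -0.0]
contact_force: [-0.3, 0.4, 0.2]
opening: 0.705
finger_force: 0.0
time: 8.32
eef_pos: [0.4989, -0.0194, 0.1367]
tcp_rot: [0.999, -0.041, -0.0, 0.0]
contact_force: [0.5, -0.4, -0.4]
opening: 0.703
finger_force: 0.0
```

View pics/s4b.png

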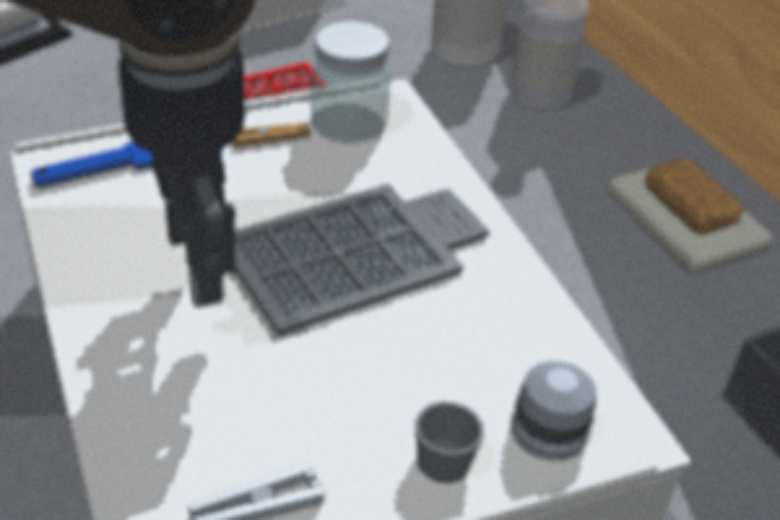

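The side view shows the screen where it was, and the fingertip at crop (205,300) is a little above the top, just clear of its shadow. I'll keep feeling downwards.

```bash
for i in 1 2; do :; done; python3 -m handwheel '[[[0.06,0,0,0.0015,0],[0.06,0,0,0,0]]]'
python3 -m handwheel '[[[0.06,0,0,0.0015,0],[0.06,0,0,0,0]]]'
python3 -m handwheel '[[[0.06,0,0,0.0015,0],[0.06,0,0,0,0]]]'
```

```text
time: 8.58
eef_pos: [0.4988, -0.0193, 0.135]
tcp_rot: [0.999, -0.041, -0.0, -0.0]
contact_force: [0.4, -0.7, -0.2]
opening: 0.701
finger_force: 0.0
time: 8.75
eef_pos: [0.4988, -0.0193, 0.1334]
tcp_rot: [0.999, -0.041, -0.0, -0.0]
contact_force: [-0.8, 0.6, -0.3]
opening: 0.7
finger_force: 0.0
time: 8.92
eef_pos: [0.4988, -0.0193, 0.1319]
tcp_rot: [0.999, -0.041, -0.0, -0.0]
contact_force: [-0.0, -0.4, 0.6]
opening: 0.701
finger_force: 0.0
```

```bash
python3 - <<'E'
from h import *
s=get_state();M=R.from_quat(s["tcp_rot"]).as_matrix();c=cam("side")
im=viewer.read_camera("side")
print(proj(c,[s["eef_pos"]+M@[x,.036,-r] for x in (-.011,.011) for r in (0,.01,.018)]).round(1))
a=im[170:250,250:350];cv2.imwrite("pics/s5.png",cv2.resize(a,None,fx=7,fy=7))
E
```

```text
[[294.3 236.2]
 [294.  232.4]
 [293.8 229.2]
 [306.  233.5]
 [305.8 229.7]
 [305.7 226.5]]
```

View pics/s5.png

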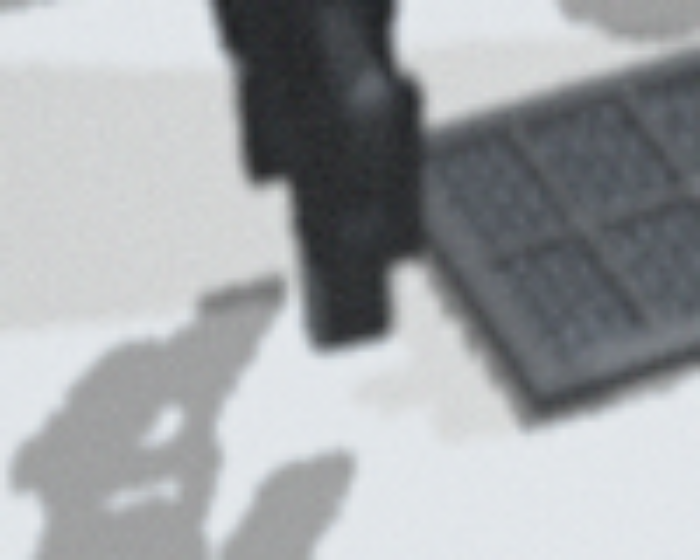

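In the side view the tip is at (300,219), but a tip at 18 mm retraction would project to about (300,228). The spacing of the fingertips in the wrist image puts them about 42 mm behind the TCP. Two cameras agree, so the tips are really at z≈0.174 and about 22 mm of descent remains.

```bash
python3 -m handwheel '[[[0.06,0,0,0.007,0],[0.06,0,0,0.007,0],[0.06,0,0,0,0],[0.06,0,0,0,0]]]'
python3 -m handwheel '[[[0.06,0,0,0.002,0],[0.06,0,0,0,0]]]'
python3 -m handwheel '[[[0.06,0,0,0.002,0],[0.06,0,0,0,0]]]'
python3 - <<'E'
from h import *
im=viewer.read_camera("side")
a=im[170:250,250:350];cv2.imwrite("pics/s6.png",cv2.resize(a,None,fx=7,fy=7))
E
```

```text
time: 9.3
eef_pos: [0.4982, -0.0192, 0.1171]
tcp_rot: [0.999, -0.041, -0.001, -0.0]
contact_force: [-1.3, 0.1, -0.3]
opening: 0.703
finger_force: 0.0
time: 9.47
eef_pos: [0.4989, -0.0194, 0.116]
tcp_rot: [0.999, -0.041, -0.0, -0.0]
contact_force: [0.2, -0.0, -0.2]
opening: 0.701
finger_force: 0.0
time: 9.63
eef_pos: [0.4989, -0.0193, 0.114]
tcp_rot: [0.999, -0.041, -0.0, -0.0]
contact_force: [0.4, 0.5, 0.6]
opening: 0.704
finger_force: 0.0
```

View pics/s6.png

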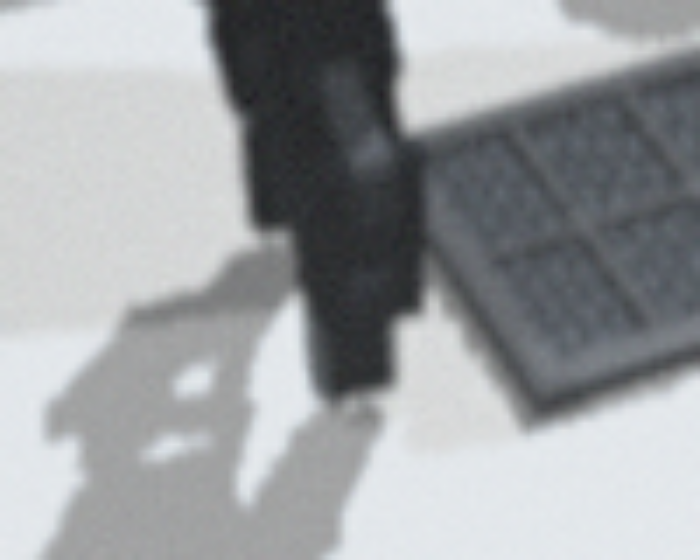

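The tip at crop (345,397) almost meets its shadow at (365,410), so only 3–4 mm are left.

```bash
python3 -m handwheel '[[[0.06,0,0,0.0015,0],[0.06,0,0,0,0]]]'
python3 -m handwheel '[[[0.06,0,0,0.001,0],[0.06,0,0,0,0]]]'
python3 -m handwheel '[[[0.06,0,0,0.001,0],[0.06,0,0,0,0]]]'
```

```text
time: 9.85
eef_pos: [0.4989, -0.0193, 0.1126]
tcp_rot: [0.999, -0.041, -0.0, -0.0]
contact_force: [-0.3, 0.4, -0.4]
opening: 0.703
finger_force: 0.0
time: 10.02
eef_pos: [0.4988, -0.0194, 0.1116]
tcp_rot: [0.999, -0.041, -0.0, -0.0]
contact_force: [-0.2, 0.2, -0.2]
opening: 0.7
finger_force: 0.0
time: 10.18
eef_pos: [0.4989, -0.0193, 0.1105]
tcp_rot: [0.999, -0.041, -0.0, -0.0]
contact_force: [0.2, -0.1, -1.4]
opening: 0.701
finger_force: 0.0
```

```bash
python3 -m handwheel '[[[0.06,0,0,0.001,0],[0.06,0,0,0,0]]]'
python3 -m handwheel '[[[0.06,0,0,0.001,0],[0.06,0,0,0,0]]]'
```

```text
time: 10.35
eef_pos: [0.4989, -0.0193, 0.1095]
tcp_rot: [0.999, -0.041, -0.0, -0.0]
contact_force: [0.1, -0.1, 0.6]
opening: 0.705
finger_force: 0.0
time: 10.52
eef_pos: [0.499, -0.0194, 0.1094]
tcp_rot: [0.999, -0.041, -0.0, 0.0]
contact_force: [-1.8, 0.2, 4.4]
opening: 0.703
finger_force: 1.8
```

Contact: 4.4 N at TCP z 0.1094, so that is the top. I'll rise 2.5 mm and push. The estimate is 94 mm in all, so I'll do 80 and then measure.

```bash
python3 -m handwheel '[[[0.06,0,0,-0.0025,0],[0.06,0.005,0,0,0],[0.06,0.005,0,0,0],[0.06,0.005,0,0,0],[0.06,0.005,0,0,0],[0.06,0.005,0,0,0],[0.06,0.005,0,0,0],[0.06,0.005,0,0,0],[0.06,0,0,0,0]]]'
python3 - <<'E'
from h import *
a=viewer.read_camera("wrist");cv2.imwrite("pics/w7.png",a)
E
```

```text
time: 11.27
eef_pos: [0.5349, -0.0224, 0.1112]
tcp_rot: [0.999, -0.041, 0.001, 0.0]
contact_force: [0.1, -0.7, 0.0]
opening: 0.703
finger_force: 0.0
```

View pics/w7.png

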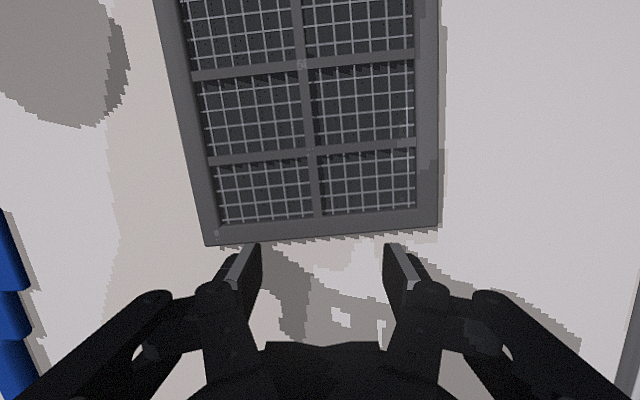

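The left fingertip is now on the back edge at about (245,243) and the screen is turning square: the edge slope has gone from 7° to 4°. I'll keep pushing.

```bash
python3 -m handwheel '[[[0.06,0.005,0,0,0],[0.06,0.005,0,0,0],[0.06,0.005,0,0,0],[0.06,0.005,0,0,0],[0.06,0.005,0,0,0],[0.06,0.005,0,0,0],[0.06,0.005,0,0,0],[0.06,0.004,0,0,0],[0.06,0.003,0,0,0],[0.06,0,0,0,0]]]'
python3 - <<'E'
from h import *
for n in("wrist","scene","side"):
    viewer.read_camera(n);c=cam(n)
    for t in("tab_end","back_edge","lint_screen"):
        for d in viewer.pinpoint(n,t)[:3]:
            p=ray(c,np.array(d["xy"])*[640,400],.154); q=p-[.7456,-.134,.15]
            if abs(p[1])<.1: print(n,t,round(d["confidence"],2),p[:2].round(4),"past edge",round(q[0]*.9967-q[1]*.0812,4))
E
```

```text
time: 12.15
eef_pos: [0.5765, -0.0259, 0.1113]
tcp_rot: [0.999, -0.041, 0.0, 0.0]
contact_force: [0.3, -0.2, -0.1]
opening: 0.706
finger_force: 0.0
wrist back_edge 0.61 [ 0.5877 -0.0261] past edge -0.1661
wrist lint_screen 0.94 [ 0.6807 -0.0329] past edge -0.0729
scene tab_end 0.63 [ 0.778  -0.0391] past edge 0.0245
scene back_edge 0.89 [ 0.5932 -0.027 ] past edge -0.1606
scene lint_screen 0.94 [ 0.6888 -0.0379] past edge -0.0644
side tab_end 0.63 [ 0.7811 -0.0505] past edge 0.0286
side tab_end 0.5 [ 0.6797 -0.0359] past edge -0.0736
side back_edge 0.88 [ 0.5881 -0.0269] past edge -0.1657
side lint_screen 0.71 [ 0.6828 -0.0372] past edge -0.0704
```

```bash
python3 -m handwheel '[[[0.06,0.004,0,0,0],[0.06,0.004,0,0,0],[0.06,0.004,0,0,0],[0.06,0,0,0,0],[0.06,0,0,0,0]]]'
python3 -m handwheel '[[[0.06,-0.01,0,0,0],[0.06,-0.02,0,0,0],[0.06,0,0,-0.04,0],[0.06,0,0,-0.04,0],[0.06,0,0,-0.03,0],[0.06,0.04,0,0,0],[0.06,0.04,0,0,0],[0.06,0.03,0,0,0],[0.06,0,0,0,0],[0.06,0,0,0,0],[0.06,0,0,0,0]]]'
python3 - <<'E'
from h import *
a=viewer.read_camera("wrist");cv2.imwrite("pics/w8.png",a)
c=cam("wrist")
for t in("tab_end","back_edge","lint_screen"):
  for d in viewer.pinpoint("wrist",t)[:2]:
    u=np.array(d["xy"])*[640,400];p=ray(c,u,.154); q=p-[.7456,-.134,.15]
    print(t,u.round(),round(d["confidence"],2),p[:2].round(4),"past edge",round(q[0]*.9967-q[1]*.0812,4))
E
```

```text
time: 13.17
eef_pos: [0.5883, -0.0268, 0.1112]
tcp_rot: [0.999, -0.041, 0.0, 0.0]
contact_force: [0.3, 0.1, -0.1]
opening: 0.702
finger_force: 0.0
time: 14.08
eef_pos: [0.6664, -0.033, 0.2206]
tcp_rot: [0.999, -0.041, -0.001, -0.0]
contact_force: [-0.9, -0.8, -0.1]
opening: 0.705
finger_force: 0.0
tab_end [321.  42.] 0.56 [ 0.7854 -0.0425] past edge 0.0323
back_edge [321. 271.] 0.96 [ 0.5992 -0.027 ] past edge -0.1546
back_edge [ 47. 294.] 0.84 [0.5951 0.2333] past edge -0.1798
lint_screen [317. 164.] 0.77 [ 0.6957 -0.0312] past edge -0.0581
lint_screen [ 18. 133.] 0.64 [0.742  0.2071] past edge -0.0313
```

View pics/w8.png

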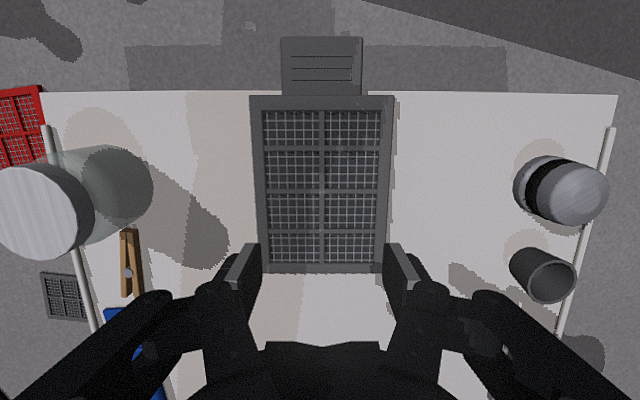

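The screen is square to the edge: tab end at row 37, shoulder at row ~96, and the unit's front edge running from (42,92) to (617,96). I'll work out the remainder from these pixels.

```bash
python3 - <<'E'
from h import *
a=cv2.imread("pics/w8.png");c=cam("wrist");g=a.mean(2)
def step(col,lo,hi):
    d=np.diff(cv2.GaussianBlur(g,(1,5),1)[lo:hi,col-3:col+4].mean(1));i=np.abs(d).argmax();return lo+i+.5,round(d[i],1)
P={k:step(*v) for k,v in dict(e1=(100,80,110),e2=(200,80,110),e3=(450,80,110),e4=(550,80,110),t1=(295,25,48),t2=(321,25,48),t3=(350,25,48),b1=(285,262,285),b2=(321,262,285),b3=(360,262,285)).items()}
print(P)
C=dict(e1=100,e2=200,e3=450,e4=550,t1=295,t2=321,t3=350,b1=285,b2=321,b3=360)
W={k:ray(c,np.array([C[k],P[k][0]]),.15 if k[0]=='e' else .158) for k in P}
E=np.array([W[k][:2] for k in W if k[0]=='e']);m,b=np.polyfit(E[:,1],E[:,0],1);print("edge yaw",-np.degrees(np.arctan(m)))
n=np.array([1,-m])/np.hypot(1,m)
for k in W: print(k,W[k][:2].round(4),((W[k][0]-b)*n[0]+W[k][1]*n[1]).round(4))
E
```

```text
{'e1': (np.float64(90.5), np.float64(24.0)), 'e2': (np.float64(89.5), np.float64(25.6)), 'e3': (np.float64(90.5), np.float64(33.6)), 'e4': (np.float64(92.5), np.float64(23.6)), 't1': (np.float64(35.5), np.float64(-6.2)), 't2': (np.float64(35.5), np.float64(-8.2)), 't3': (np.float64(35.5), np.float64(-11.9)), 'b1': (np.float64(273.5), np.float64(33.6)), 'b2': (np.float64(273.5), np.float64(34.7)), 'b3': (np.float64(273.5), np.float64(33.8))}
edge yaw -4.940900250794464
e1 [0.7679 0.1329] -0.0001
e2 [0.7612 0.0538] 0.0001
e3 [ 0.7445 -0.1391] 0.0001
e4 [ 0.7375 -0.2185] -0.0001
t1 [ 0.7908 -0.024 ] 0.0363
t2 [ 0.7892 -0.0426] 0.0363
t3 [ 0.7875 -0.0633] 0.0364
b1 [0.6021 0.005 ] -0.1542
b2 [ 0.5995 -0.0268] -0.154
b3 [ 0.5966 -0.0612] -0.1539
```

The length checks (190.3 mm). The tab is 36 mm out and square, so 4 mm more will centre it. I'll retrace the path.

```bash
python3 -m handwheel '[[[0.06,-0.04,0,0,0],[0.06,-0.04,0,0,0],[0.06,-0.03,0,0,0],[0.06,0,0,0,0],[0.06,0,0,0.04,0],[0.06,0,0,0.04,0],[0.06,0,0,0.029,0],[0.06,0,0,0,0],[0.06,0,0,0,0],[0.06,0,0,0,0]]]'
```

```text
time: 15.12
eef_pos: [0.5581, -0.0243, 0.1128]
tcp_rot: [0.999, -0.041, 0.001, 0.0]
contact_force: [0.2, -0.0, 0.9]
opening: 0.703
finger_force: 0.0
```

```bash
python3 -m handwheel '[[[0.06,0.01,0,0.0015,0],[0.06,0.01,0,0,0],[0.06,0.004,0,0,0],[0.06,0.004,0,0,0],[0.06,0.003,0,0,0],[0.06,0.003,0,0,0],[0.06,0,0,0,0],[0.06,0,0,0,0]]]'
python3 -m handwheel '[[[0.06,-0.01,0,0,0],[0.06,-0.02,0,0,0],[0.06,0,0,-0.04,0],[0.06,0,0,-0.04,0],[0.06,0,0,-0.03,0],[0.06,0.04,0,0,0],[0.06,0.04,0,0,0],[0.06,0.026,0,0,0],[0.06,0,0,0,0],[0.06,0,0,0,0],[0.06,0,0,0,0]]]'
python3 - <<'E'
from h import *
a=viewer.read_camera("wrist");cv2.imwrite("pics/w9.png",a);c=cam("wrist");g=cv2.GaussianBlur(a.mean(2),(1,5),1)
def pt(col,lo,hi,z):
    d=np.diff(g[lo:hi,col-3:col+4].mean(1));return ray(c,np.array([col,lo+np.abs(d).argmax()+.5]),z)[:2]
E=np.array([pt(k,75,110,.15) for k in(100,200,450,550)]);m,b=np.polyfit(E[:,1],E[:,0],1);print(m)
for k,lo,hi in((295,20,45),(321,20,45),(350,20,45),(285,258,285),(321,258,285),(360,258,285)):
    p=pt(k,lo,hi,.158);print(p.round(4),((p[0]-b-m*p[1])/np.hypot(1,m)).round(4))
E
```

```text
time: 15.78
eef_pos: [0.5919, -0.027, 0.1106]
tcp_rot: [0.999, -0.041, 0.0, -0.0]
contact_force: [-0.1, -0.8, -0.2]
opening: 0.706
finger_force: 0.0
time: 16.7
eef_pos: [0.6663, -0.033, 0.2201]
tcp_rot: [0.999, -0.041, -0.001, -0.0]
contact_force: [0.0, -0.3, -0.1]
opening: 0.701
finger_force: 0.0
0.08644190143741837
[ 0.7932 -0.0243] 0.0393
[ 0.7917 -0.0427] 0.0393
[ 0.79   -0.0632] 0.0394
[0.6053 0.0045] -0.1504
[ 0.6037 -0.0271] -0.1493
[ 0.5999 -0.0611] -0.1501
```

The tab end is 39.3 mm past the edge, the screen is square, and the arm is clear.

```bash
python3 -c "
from plant import sign_off; print(sign_off())"
```

```text
the job is handed in; nothing more can be done
None
```

I pushed the lint screen until its tab stood 39 mm out past the drawer-front edge (target 40 ± 8 mm), square to the edge and flat; then I backed the arm clear and handed the job in at about 17 s, with no verdict returned.

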